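# Hook the hidden kit tray out from under the bench riser and lay in the instruments

### The job

The kit tray is pushed back under the white bench riser and your hand will not fit: use the orange-handled hook to reach in under the ledge, catch the tray's pull loop and draw the tray fully out, not touching it with the gripper until it is out, and put the hook back on its blue mat, standing on its handle as it was. Then lay the instruments flat across the tray in the order of use: first the forceps, centred in the front lane (next to the pull loop), then the spatula, centred in the rear lane (next to the ledge). Leave the tray out, do not knock the riser, and leave everything else where it is.

Things in the scene. Friction and masses are not known exactly. Their poses are not given: they have to be found in the camera images.
- riser: fixed low white bench riser, grey sides: 213 deep, 224 wide, top 70 mm high; top board (the ledge) 10 thick, 60 mm free beneath; side panels 10 thick, open at the front. Origin: on the bench under the middle of the ledge's front edge; +x goes in under the ledge, y along the edge. Its yaw stays within 0.18 rad of the room's.
- tray (a joint): aluminium kit tray sliding under the riser: 0 = right in, 0.200 m (end stop) = out towards the riser's -x; starts at 0 to 0.006, stays where left, 3 N friction plus 12 N per m/s. Tray 188 wide, 158 deep; floor top 9 mm above the bench, underside 5; front wall 5 thick, top at 24 mm, other walls 17. At joint 0 its front face is 50 mm behind the ledge's front edge.
- loop_eye (a point): middle of the hole of the tray's steel pull loop, hidden under the ledge. The loop lies level on the tray's middle line, forward of its front wall: 7 mm bar, its centre 16 mm above the bench; hole 37 wide (y), 25 deep (x), open above and below. At joint 0 the point is 38 mm behind the ledge's front edge. Riser's axes; moves with the tray.
- lane_front (a point): centre of the front lane (nearer the loop) on the tray floor, riser's axes; lanes run along y. In the riser's frame x = 0.0885 - joint; 38 mm behind the tray's front face. The rear lane's centre is 48 mm further in (+x). Three rows of blue posts (8 mm across, 11 high, at y = +50 and -50 mm, rows 48 mm apart) bound the lanes, each midway between two rows; for y within 45 mm the floor is clear.
- hook_mat: fixed blue mat 240 (x) by 180 (y), 3 thick, on which the hook lies; origin at the centre of its underside. It is at the left or the right.
- instrument_mat: fixed green mat 240 (x) by 180 (y), 3 thick, on which forceps and spatula lie; origin at the centre of its underside. On the other side from the blue mat.
- pull_hook: loose pull hook, 0.12 kg, standing on its handle, point down. Orange handle block 80 long (x), 20 wide (y), 30 high; origin under the middle of the handle, x along the hook. A 7 mm steel shank leaves its +x end, axis 20 mm above the underside, and bends straight down at x = 95 mm to a point level with the handle's underside.
- hook_point (a point): lower end of the hook's point, at (95, 0, 0) mm in the hook's frame, which is also its orientation
- forceps: loose steel forceps (tweezers), 123 long (y), 14 wide (x), 9 high, lying flat, 0.03 kg; origin at the centre of the underside
- spatula: loose laboratory spatula, 150 long (x): black grip 80 long, 12 wide, 10 high, with a flat steel blade at each end (up to 14 wide), 0.04 kg; origin at the centre of the underside
- tape: bystander: roll of beige masking tape lying flat, 100 mm across, 25 high. Leave it alone; origin at the centre of its underside
- dish_red: bystander: dark red petri dish, 93 mm across, 15 high, on top of the riser, back from its front edge. Leave it alone; origin at the centre of its underside
- dish_yellow: bystander: yellow petri dish, 93 mm across, 15 high. Leave it alone; origin at the centre of its underside
- slides: bystander: black slide box, 133x89x26. Leave it alone; origin at the centre of its underside
- vial: bystander: white-capped upright vial, 21 mm across, 60 high. Leave it alone; origin at the centre of its underside
- dish_amber: bystander: dark orange-brown petri dish, 93 mm across, 15 high, on top of the riser, back from its front edge. Leave it alone; origin at the centre of its underside
There are look-alikes about, which are no part of the job. What is shaped like the pull_hook but yellow is not meant.

How it is judged:
On the way, in this order (a step that is already met when the one before it is completed fails the run):
1. the tray is drawn fully out (joint over 0.185 m) (value of joint tray above 0.185 m), for 0.2 s.
2. the hook is back on its blue mat, let go (x of pull_hook in the frame of hook_mat between -0.115 and 0.115 m and y of pull_hook in the frame of hook_mat between -0.085 and 0.085 m and z of pull_hook in the frame of hook_mat below 0.01 m and angle between pull_hook's own z axis and vertical below 0.15 rad and linear speed of pull_hook below 0.03 m/s and contact force between the fingers and pull_hook below 0.2 N), for 0.2 s.
3. the forceps lie in the front lane, let go (value of joint tray above 0.185 m and x of forceps in the frame of lane_front between -0.016 and 0.016 m and y of forceps in the frame of lane_front between -0.03 and 0.03 m and z of forceps in the frame of lane_front between -0.004 and 0.007 m and angle between the y axis of forceps and the y axis of lane_front, either way round below 0.25 rad and angle between forceps's own z axis and vertical below 0.25 rad and linear speed of forceps below 0.03 m/s and contact force between the fingers and forceps below 0.2 N), for 0.2 s.
4. the spatula lies in the rear lane, let go (value of joint tray above 0.185 m and x of spatula in the frame of lane_front between 0.032 and 0.064 m and y of spatula in the frame of lane_front between -0.03 and 0.03 m and z of spatula in the frame of lane_front between -0.004 and 0.007 m and angle between the x axis of spatula and the y axis of lane_front, either way round below 0.25 rad and angle between spatula's own z axis and vertical below 0.25 rad and linear speed of spatula below 0.03 m/s and contact force between the fingers and spatula below 0.2 N), for 0.2 s.
At the end, for the whole second after the job is handed in: Tray out (joint over 0.185 m); forceps in front lane, spatula in rear lane: within 16 mm across and 30 mm along the lane, within 7 mm of the floor, 0.25 rad of its direction (either way), at rest, let go; hook at rest on its handle, handle's middle on the blue mat (all of step 4 and x of forceps in the frame of lane_front between -0.016 and 0.016 m and y of forceps in the frame of lane_front between -0.03 and 0.03 m and z of forceps in the frame of lane_front between -0.004 and 0.007 m and angle between the y axis of forceps and the y axis of lane_front, either way round below 0.25 rad and angle between forceps's own z axis and vertical below 0.25 rad and linear speed of each of forceps, pull_hook below 0.03 m/s and contact force between the fingers and forceps below 0.2 N and x of pull_hook in the frame of hook_mat between -0.115 and 0.115 m and y of pull_hook in the frame of hook_mat between -0.085 and 0.085 m and z of pull_hook in the frame of hook_mat below 0.01 m and angle between pull_hook's own z axis and vertical below 0.15 rad); the robot touches nothing.
It fails at once if the robot itself touches the tray before it is out (the hook must draw it out) (value of joint tray below 0.18 m and contact force between any of the fingers, the arm and tray above 1 N).
It fails at once if the robot knocks hard against the riser (contact force between any of the arm, the fingers and riser above 40 N).
It fails at once if a bystander is disturbed (moved over 40 mm) (distance of any of tape, dish_red, dish_yellow, slides, vial, dish_amber from where it was at the start of the episode above 0.04 m).
It also fails if it takes over 72 s, if anything falls off the work surface, if the arm or the gripper's body presses on something with over 40 N, if the wrist force passes 120 N, or if a joint passes its speed limit or range.

### The arm

A 7-joint arm with a two-finger parallel gripper is mounted at the origin on a cart in front of the work surface, level with it; the furniture and walls round the work are solid. World frame = base frame: x ahead of the robot, y to its left, z up, the work surface at z = 0. Lengths are in m, angles in rad, forces in N, time in s.
With the tool pointing down it reaches from about 0.425 to 0.975 m from the base axis. Payload 16.7 kg.
Tool frame: the origin (TCP) lies on the mounting face of the last link; the fingertips stand 173 mm ahead of it and the grasp point (between the pads) lies 155 mm ahead of it (env.grip_depth is the distance from the TCP to the grasp point, in m); z points along the fingers, y is the line along which they close (so a half turn about z gives the same grasp; the last joint's range is limited). The gripper opens to 85 mm and grips with 20 to 120 N. Pads are 22 mm wide; open, the fingers measure 114 mm over their backs; the gripper's body (76 mm by 85 mm) begins 54 mm behind the grasp point. The pads swing forward as they close: fully open they stand 13 mm farther back than shut.
Start: joints at [-1.278, 0.426, 0.074, 1.606, -0.034, 1.111, -0.067], TCP at [0.289, 0.61, 0.405] pointing down, gripper open.
Joint ranges: [-2.85, 2.85], [-0.5, 2.14], [-1.23, 1.37], [0.21, 2.46], [-1.02, 4.16], [0.16, 2.05], [-2.73, 2.73]. Speed limits (rad/s): [1.89, 1.89, 2.39, 2.39, 3.01, 3.01, 3.01].

### API

Orientations are given as a unit quaternion [w, x, y, z].
In Python, from bench import env gives the robot as it stands.
- The arm moves only by the tool send_rows, never from a script. Its argument "targets" is one flat list of numbers, 7 for each row, row after row: the finger opening in cm, from 0 to 8.54, then the shift along the tool's x, y, z in cm, then the turn, a rotation vector about the tool's x, y, z in degrees. In form: [fingers, tx, ty, tz, ax, ay, az, fingers, tx, ty, tz, ax, ay, az, ...]. A call has 1 to 5 rows; each row shifts and turns the commanded pose from where the row before left it, along the tool's axes as they then stand; what a row does not reach is not made up. A row lasts 1/8 s, in which the tool goes at most 62.5 mm and 10.7 degrees, less where a joint would pass 70% of its speed; a pose out of reach is approached as far as the arm can. A call with a gripper value outside its range is refused whole. The fingers move at their own pace and stop on an object; "grip_force" is the grip in N (left out, the last holds). Time passes only in rows, so rows that do not move let the fingers close. It gives the time, the measured TCP pose, the force, the opening and the grip force at its end, in the units of the state.
- env.state(): the state, without advancing time (a new reading comes with each control period).
- env.read_camera(name): name is "scene" or "top" or "wrist"; returns the picture (384x512x3 uint8, blue, green, red); there is no depth.
- env.get_calibration(name): a dict with "fx", "fy", "cx", "cy" (pixels), "cam_to_world" (4x4, takes a point from camera to world coordinates). Camera axes: x right, y up, looking along -z (the intrinsics and any distortion apply to the point x, -y, -z); pixel columns grow to the right and rows downward; lengths in m; the calibration is good to about 2 mm. A picture is of the moment at which its call begins: read the wrist's pose just before it. get_calibration takes no time and is no camera call; for the wrist camera it gives the pose at the moment of the call.
- env.finish_job(): hands the job in; it is judged then, once.
The state is a dict: "time": time; "q": joint angles; "joint_vel": joint speeds; "joint_efforts": joint torques, N m; "tool_pos": TCP position; "eef_rot": TCP orientation; "contact_force": force on the tool from outside, world axes, zero at the start; "torque": the same for the moment, N m; "grip_width": opening from 0.0 (shut) to 1.0 (fully open); "gripper_force": force on a finger pad.
Only numpy, scipy, OpenCV 4.12 (cv2) and the standard library are available. Lean on these libraries where they do the work, as an engineer would, in place of code of your own. Each camera call takes 0.05 s, during which the arm holds its last target. There are 200 camera calls.

## Working session

There is one attempt and no reset: what is moved stays moved. The work goes in short steps, Python scripts to look and compute and a tool call to move; the robot and the scene stay as the last step left them, time stands still between calls to the robot, and variables do not carry over. Pictures are saved under pics/ and viewed, at most 10 in all, crops included, and the job is handed in when it is done.

Besides the shell and the picture viewer there is one more tool, called in YAML: its name, and indented under it one key for each argument. send_rows: Moves the arm, as the interface text tells. Its arguments: {"type":"object","properties":{"targets":{"type":"array"},"grip_force":{"type":"number"}},"required":["targets"]}

```bash
mkdir -p pics; ls; python3 - <<'E'
from bench import env
import cv2
for n in("scene","top"):
    im=env.read_camera(n); cv2.imwrite(f"pics/{n}0.png",im)
    c=env.get_calibration(n); print(n,c)
s=env.state(); print(s)
E
```

```text
pics
scene {'fx': 452.4019197308549, 'fy': 452.4019197308549, 'cx': 256.84351638455456, 'cy': 178.3937330440422, 'cam_to_world': array([[ 0.42410026,  0.6267287 , -0.6537202 , -0.47024844],
       [-0.90544425,  0.27941502, -0.31952772, -0.41991562],
       [-0.01759796,  0.72741898,  0.68596788,  1.22640843],
       [ 0.        ,  0.        ,  0.        ,  1.        ]])}
top {'fx': 474.49201175826613, 'fy': 474.49201175826613, 'cx': 250.91235281556936, 'cy': 190.08326466810902, 'cam_to_world': array([[ 0.02500321,  0.99502768, -0.09640932,  0.45145861],
       [-0.99968604,  0.02472927, -0.00403541,  0.07392839],
       [-0.00163121,  0.09647995,  0.99533359,  1.52285148],
       [ 0.        ,  0.        ,  0.        ,  1.        ]])}
{'time': 0.1, 'q': array([-1.27751478,  0.42665749,  0.07382843,  1.60654707, -0.03406674,
        1.11082582, -0.06713394]), 'joint_vel': array([ 4.56241461e-04, -3.05454833e-03,  6.33247831e-05, -6.85482988e-04,
       -1.33766302e-03,  2.27147985e-04, -3.32340390e-04]), 'joint_efforts': array([ 7.05535873e-03, -9.51535535e+01,  3.77086848e+00, -4.64409471e+01,
        1.96310825e-02,  6.41307139e-03, -4.27642220e-06]), 'tool_pos': array([0.28913496, 0.60974499, 0.40408598]), 'eef_rot': array([-7.95278069e-05,  2.19600540e-01,  9.75589696e-01, -5.84389858e-04]), 'contact_force': array([ 0.31422833, -0.25823508, -0.49203886]), 'torque': array([-0.01451302,  0.06241477,  0.00875083]), 'gripper_force': 0.0, 'grip_width': 0.9992183326658818}
```

```bash
python3 - <<'E'
import cv2
im=cv2.imread("pics/top0.png"); cv2.imwrite("pics/top0b.png",cv2.resize(im,(800,600),interpolation=cv2.INTER_CUBIC))
E
```

```text
(no output)
```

View pics/top0b.png

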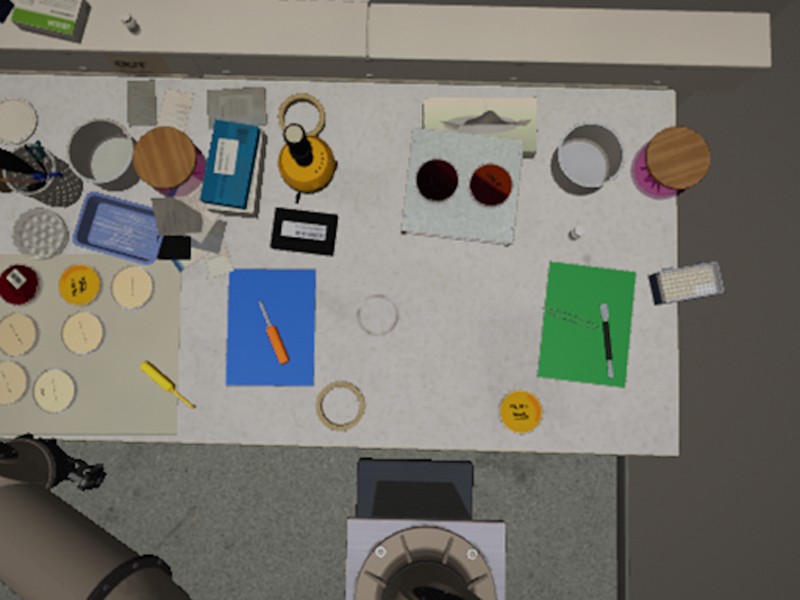

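View pics/scene0.png

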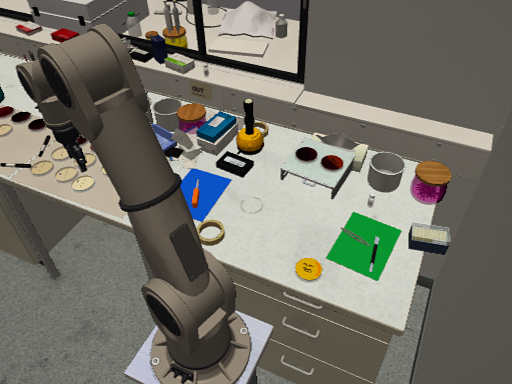

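The orange-handled hook is at about (277,344) in the enlarged top view, on the blue mat. The yellow look-alike is at (165,378), off the mat. The riser is at (465,185), and the forceps (572,318) and spatula (607,340) are on the green mat. I'll confirm these in enlarged crops and measure.

```bash
cat > h.py <<'E'
import numpy as np, cv2
from bench import env
def ray(name,u,v,c=None):
    c=c or env.get_calibration(name); M=c["cam_to_world"]
    k=c.get("dist",None)
    d=M[:3,:3]@np.array([(u-c["cx"])/c["fx"],-(v-c["cy"])/c["fy"],-1]); return M[:3,3],d
def pw(name,u,v,z,c=None):
    o,d=ray(name,u,v,c); return o+d*(z-o[2])/d[2]
def proj(name,p,c=None):
    c=c or env.get_calibration(name); M=c["cam_to_world"]; q=M[:3,:3].T@(np.array(p)-M[:3,3])
    return np.array([c["cx"]+c["fx"]*q[0]/-q[2],c["cy"]-c["fy"]*q[1]/-q[2]])
def rect(mask):
    cs,_=cv2.findContours(mask.astype(np.uint8),0,2); k=max(cs,key=cv2.contourArea); return k
E
python3 - <<'E'
from h import *
im=cv2.imread("pics/top0.png"); hsv=cv2.cvtColor(im,cv2.COLOR_BGR2HSV).astype(int); H,S,V=hsv[...,0],hsv[...,1],hsv[...,2]
yy,xx=np.mgrid[:384,:512]
def corners(m,z,n):
    k=rect(m); (c,s,a)=cv2.minAreaRect(cv2.convexHull(k)); b=cv2.boxPoints((c,s,a))
    print(n,np.round(c,1),"area",cv2.contourArea(k)); P=np.array([pw("top",*p,z) for p in b])[:,:2]; print(np.round(P,3).tolist(), "c",np.round(P.mean(0),4), "sides",np.round([np.linalg.norm(P[1]-P[0]),np.linalg.norm(P[2]-P[1])],3))
    return P
corners((H>100)&(H<125)&(S>150)&(xx>140)&(yy>170),.003,"blue")
corners((H>45)&(H<80)&(S>120)&(xx>300),.003,"green")
corners((H>3)&(H<18)&(S>180)&(xx>150)&(xx<195)&(yy>195)&(yy<240),.033,"handle")
g=(xx>343)&(xx<404)&(yy>164)&(yy<245)
corners((V<60)&(xx>370)&(xx<400)&(yy>190)&(yy<245),.013,"grip")
def crop(x0,y0,w,h,s):
    o=cv2.resize(im[y0:y0+h,x0:x0+w],None,fx=s,fy=s,interpolation=cv2.INTER_CUBIC)
    for i in range(0,w,10): cv2.putText(o,str(x0+i),(i*s,8),0,.3,(0,0,255),1); cv2.line(o,(i*s,9),(i*s,14),(0,0,255),1)
    for i in range(10,h,10): cv2.putText(o,str(y0+i),(0,i*s),0,.3,(0,0,255),1)
    return o
a=crop(155,185,50,60,5); b=crop(340,190,60,60,5); c=crop(250,75,90,85,3)
W=np.zeros((560,560,3),np.uint8); W[:300,:250]=a; W[:300,250:550]=b; W[305:560,:270]=c
cv2.imwrite("pics/crop1.png",W)
E
```

```text
blue [173.  209.2] area 3882.0
[[0.413, 0.413], [0.649, 0.42], [0.65, 0.242], [0.415, 0.238]] c [0.5317 0.3284] sides [0.236 0.178]
green [375.5 207.3] area 3926.5
[[0.443, -0.22], [0.68, -0.244], [0.665, -0.423], [0.428, -0.396]] c [ 0.5541 -0.3205] sides [0.239 0.179]
handle [177.4 220.3] area 112.5
[[0.526, 0.332], [0.533, 0.316], [0.464, 0.284], [0.457, 0.3]] c [0.495  0.3082] sides [0.018 0.076]
grip [388.3 217.5] area 55.0
[[0.557, -0.35], [0.559, -0.36], [0.485, -0.367], [0.484, -0.357]] c [ 0.5212 -0.3586] sides [0.01  0.074]
```

View pics/crop1.png

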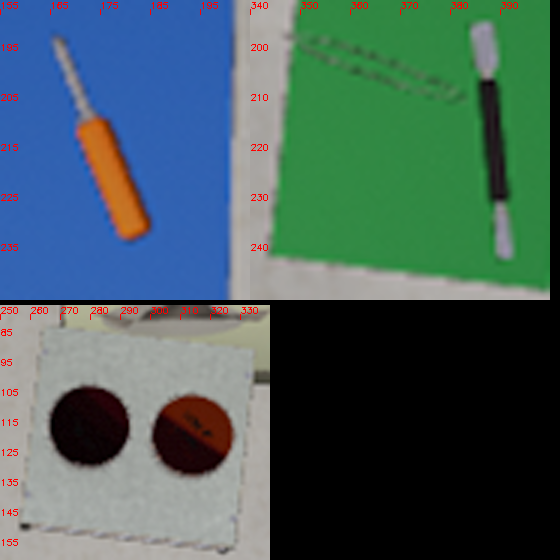

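The crop confirms the orange-handled hook with its shank pointing to (166,194). The forceps run from (348,198) to (382,210), and the spatula runs from (385,196) to (391,241). Next I'll measure the riser, hook and instruments.

```bash
cat >> h.py <<'E'
def R_of(s=None):
    from scipy.spatial.transform import Rotation as Ro
    q=(s or env.state())["eef_rot"]; return Ro.from_quat([q[1],q[2],q[3],q[0]])
def plan(grasp,yaw_y=None,cur=None,curyaw=None):
    """print turn about tool z (deg) needed so tool y has world angle yaw_y (mod 180), then shift cm in the turned tool axes; also tilt"""
    s=env.state(); R=R_of(s).as_matrix(); p=s["tool_pos"]
    cy=np.degrees(np.arctan2(R[1,1],R[0,1])) if curyaw is None else curyaw
    g0=p+R[:,2]*env.grip_depth if cur is None else np.array(cur)
    t=0 if yaw_y is None else ((yaw_y-cy+90)%180-90)
    a=np.radians(cy+t); ty=np.array([np.cos(a),np.sin(a),0]); tz=np.array([0,0,-1]); tx=np.cross(ty,tz)
    d=np.array(grasp)-g0; print("yaw",round(cy,2),"az",round(-t,2),"shift cm",np.round([d@tx*100,d@ty*100,d@tz*100],2),"g0",np.round(g0,4),"tilt",np.round(R[:2,2],4))
E
python3 - <<'E'
from h import *
for z,u in((.07,[(257.3,149.),(327.3,156.3),(334,88.3),(264,82.7)]),):
    P=np.array([pw("top",*p,z) for p in u])[:,:2]; print(np.round(P,4).tolist(),[round(float(np.linalg.norm(P[i]-P[i-1])),4) for i in range(4)])
    d=P[0]-P[1]; e=P[3]-P[2]; print("yaw",np.degrees(np.arctan2(-d[0],d[1])),np.degrees(np.arctan2(-e[0],e[1])),"front mid",P[:2].mean(0),"ctr",P.mean(0))
tip=pw("top",166.3,194,.020); h=np.array([.495,.3082]); print("tip",tip,np.degrees(np.arctan2(*(tip[:2]-h)[::-1])),np.linalg.norm(tip[:2]-h))
print("forceps",pw("top",348.5,198.5,.01),pw("top",382,210.3,.01))
print("spat",pw("top",385.5,196,.008),pw("top",391,241.5,.008))
plan([.495,.308,.14],114.8); print(env.grip_depth)
E
```

```text
[[0.7207, 0.0632], [0.7031, -0.154], [0.9197, -0.173], [0.9324, 0.0472]] [0.2123, 0.218, 0.2174, 0.2205]
yaw -4.616888795674767 -3.297061455050255 front mid [ 0.71191122 -0.04541439] ctr [ 0.81899271 -0.05417427]
tip [0.57782894 0.34873699 0.02      ] 26.07740849432293 0.09221648507410767
forceps [ 0.57872243 -0.23247979  0.01      ] [ 0.54363376 -0.33942748  0.01      ]
spat [ 0.58986744 -0.35124779  0.008     ] [ 0.44538933 -0.36834485  0.008     ]
yaw 64.63 az -50.17 shift cm [ -6.04 -36.01  10.94] g0 [0.2891 0.6096 0.2494] tilt [-0.0004 -0.0011]
0.1547
```

send_rows:
  targets: [8.5, 0, 0, 0, 0, 0, -10, 8.5, 0, 0, 0, 0, 0, -10, 8.5, 0, 0, 0, 0, 0, -10, 8.5, 0, 0, 0, 0, 0, -10, 8.5, 0, 0, 0, 0, 0, -10]

```text
time: 0.72
tool_pos: [0.2892, 0.6098, 0.4043]
eef_rot: [-0.0, -0.216, 0.976, -0.0]
contact_force: [-0.2, -0.4, -0.2]
grip_width: 0.998
gripper_force: 0.0
```

send_rows:
  targets: [8.5, -1, -5, 0, 0, 0, 0, 8.5, -1, -5, 0, 0, 0, 0, 8.5, -1, -5, 0, 0, 0, 0, 8.5, -1, -5, 0, 0, 0, 0, 8.5, -1, -5, 0, 0, 0, 0]

```text
time: 1.35
tool_pos: [0.4396, 0.4019, 0.4045]
eef_rot: [-0.0, -0.213, 0.977, -0.0]
contact_force: [0.9, 0.9, 0.8]
grip_width: 0.995
gripper_force: 0.0
```

send_rows:
  targets: [8.5, -1, -5, 1, 0, 0, 0, 8.5, 0, -5, 1, 0, 0, 0, 8.5, 0, -1, 1, 0, 0, 0, 8.5, 0, 0, 0, 0, 0, 0, 8.5, 0, 0, 0, 0, 0, 0]

```text
time: 1.98
tool_pos: [0.4931, 0.3091, 0.3749]
eef_rot: [-0.0, -0.214, 0.977, 0.0]
contact_force: [-0.5, 1.2, -0.5]
grip_width: 0.996
gripper_force: 0.0
```

```bash
python3 - <<'E'
from h import *
plan([.495,.308,.14],114.8); print(env.state()["time"])
c=env.get_calibration("wrist"); im=env.read_camera("wrist"); cv2.imwrite("pics/w1.png",im)
np.save("w1.npy",c,allow_pickle=True); print(c["fx"],c["cx"],c["cy"],c["cam_to_world"].round(3).tolist())
E
```

```text
yaw 114.73 az -0.07 shift cm [-0.12 -0.18  8.02] g0 [0.4931 0.3092 0.2202] tilt [-0.0002  0.0005]
1.975
345.2185118352945 260.30573462614916 190.35065082810047 [[-0.418, -0.874, -0.248, 0.43], [0.909, -0.402, -0.114, 0.279], [-0.0, -0.273, 0.962, 0.344], [0.0, 0.0, 0.0, 1.0]]
```

View pics/w1.png

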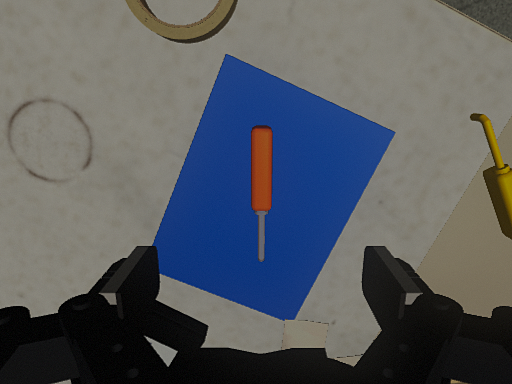

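The wrist view shows the orange handle at columns 251–271 and rows 127–212, with the shank tip at (262,260). It is aligned with the fingers.

```bash
python3 - <<'E'
from h import *
c=np.load("w1.npy",allow_pickle=True).item(); im=cv2.imread("pics/w1.png"); hsv=cv2.cvtColor(im,cv2.COLOR_BGR2HSV).astype(int)
m=(hsv[...,0]<16)&(hsv[...,1]>170)&(hsv[...,2]>60); m[:110]=0; m[240:]=0; m[:,:230]=0; m[:,300:]=0
k=rect(m); b=cv2.boxPoints(cv2.minAreaRect(k)); print(cv2.minAreaRect(k))
P=np.array([pw("w",*p,.033,c) for p in b])[:,:2]; print(P.round(4).tolist(),P.mean(0)); print([np.linalg.norm(P[i]-P[i-1]).round(4) for i in range(4)])
i=np.argmax([np.linalg.norm(P[i]-P[i-1]) for i in range(2)]); d=P[i]-P[i-1]; yaw=np.degrees(np.arctan2(d[1],d[0]))%180; print("yaw",yaw)
tip=pw("w",262,259,.023,c); print("tip shank",tip,np.linalg.norm(tip[:2]-P.mean(0)),np.degrees(np.arctan2(*(tip[:2]-P.mean(0))[::-1])))
mid=P.mean(0); plan([*mid,.025],yaw+90)
E
```

```text
((261.0, 168.5), (83.0, 20.0), 90.0)
[[0.4607, 0.2834], [0.4533, 0.2996], [0.524, 0.3328], [0.5319, 0.3155]] [0.49246958 0.30784312]
[np.float64(0.0782), np.float64(0.0178), np.float64(0.0782), np.float64(0.0191)]
yaw 24.26363248776954
tip shank [0.57892253 0.34878739 0.023     ] 0.09565848342894377 25.34231891950927
yaw 114.75 az 0.48 shift cm [ 0.12 -0.1  19.53] g0 [0.4931 0.3092 0.2203] tilt [0.     0.0006]
```

send_rows:
  targets: [8.5, 0.1, -0.1, 4.5, 0, 0, 0, 8.5, 0, 0, 5, 0, 0, 0.5, 8.5, 0, 0, 5, 0, 0, 0, 8.5, 0, 0, 3, 0, 0, 0, 8.5, 0, 0, 1.9, 0, 0, 0]

```text
time: 2.65
tool_pos: [0.4927, 0.3073, 0.1795]
eef_rot: [-0.001, -0.21, 0.978, -0.0]
contact_force: [0.4, 0.4, 0.1]
grip_width: 0.994
gripper_force: 0.0
```

send_rows:
  targets: [1.5, 0, 0, 0, 0, 0, 0, 1.5, 0, 0, 0, 0, 0, 0, 1.5, 0, 0, 0, 0, 0, 0, 1.5, 0, 0, 0, 0, 0, 0, 1.5, 0, 0, 0, 0, 0, 0]
  grip_force: 70

```text
time: 3.28
tool_pos: [0.4936, 0.3066, 0.182]
eef_rot: [0.001, -0.209, 0.978, 0.0]
contact_force: [-2.1, 0.5, 10.6]
grip_width: 0.218
gripper_force: 69.1
```

send_rows:
  targets: [1.0, 0, 0, 0, 0, 0, 0, 1.0, 0, 0, -2, 0, 0, 0, 1.0, 0, 0, -4, 0, 0, 0, 1.0, 0, 0, -4, 0, 0, 0, 1.0, 0, 0, 0, 0, 0, 0]

```text
time: 3.9
tool_pos: [0.4941, 0.3067, 0.2841]
eef_rot: [0.002, -0.209, 0.978, 0.001]
contact_force: [0.1, 0.6, -1.2]
grip_width: 0.219
gripper_force: 68.6
```

```bash
cat >> h.py <<'E'
RY=np.radians(-4.5); RO=np.array([.7125,-.0456])
def rz(x,y=0.): return RO+np.array([np.cos(RY)*x-np.sin(RY)*y,np.sin(RY)*x+np.cos(RY)*y])
E
python3 - <<'E'
from h import *
for x in(-.05,.038,-.168): print(x,rz(x-.095),np.linalg.norm(rz(x-.095)))
plan([*rz(-.05-.095),.155],85.5)
E
```

```text
-0.05 [ 0.56794699 -0.03422343] 0.568977172508254
0.038 [ 0.65567571 -0.04112783] 0.6569643352605187
-0.168 [ 0.45031074 -0.02496526] 0.45100224806942724
yaw 114.11 az 28.61 shift cm [ -9.97 -33.46  -2.56] g0 [0.4948 0.3072 0.1294] tilt [0.0044 0.0034]
```

send_rows:
  targets: [1.0, 0, 0, -2.5, 0, 0, 9.6, 1.0, 0, 0, 0, 0, 0, 9.5, 1.0, 0, 0, 0, 0, 0, 9.5, 1.0, -1, -4, 0, 0, 0, 0, 1.0, -1.5, -5, 0, 0, 0, 0]

```text
time: 4.53
tool_pos: [0.5107, 0.2144, 0.305]
eef_rot: [-0.0, 0.038, 0.999, -0.0]
contact_force: [0.7, -0.4, -0.4]
grip_width: 0.22
gripper_force: 68.6
```

send_rows:
  targets: [1.0, -1.5, -5, 0, 0, 0, 0, 1.0, -1.5, -5, 0, 0, 0, 0, 1.0, -1.5, -5, 0, 0, 0, 0, 1.0, -1.5, -5, 0, 0, 0, 0, 1.0, -1.5, -4.5, 0, 0, 0, 0]

```text
time: 5.15
tool_pos: [0.5667, -0.0375, 0.3053]
eef_rot: [-0.0, 0.039, 0.999, -0.0]
contact_force: [0.7, 1.0, -1.7]
grip_width: 0.22
gripper_force: 68.6
```

send_rows:
  targets: [1.0, 0, 0, 3, 0, 0, 0, 1.0, 0, 0, 3, 0, 0, 0, 1.0, 0, 0, 3, 0, 0, 0, 1.0, 0, 0, 0, 0, 0, 0, 1.0, 0, 0, 0, 0, 0, 0]

```text
time: 5.78
tool_pos: [0.5671, -0.0356, 0.2164]
eef_rot: [0.0, 0.039, 0.999, -0.0]
contact_force: [0.5, -0.4, -0.3]
grip_width: 0.221
gripper_force: 68.7
```

```bash
python3 - <<'E'
from h import *
s=env.state(); print(s["tool_pos"],s["time"])
plan([*rz(-.05-.095),.155],85.5)
np.save("s2.npy",s,allow_pickle=True); im=env.read_camera("top"); cv2.imwrite("pics/t2.png",im)
im2=env.read_camera("scene"); cv2.imwrite("pics/s2.png",im2)
g=s["tool_pos"]+R_of(s).as_matrix()[:,2]*.1547
R=R_of(s).as_matrix(); tip=g-R[:,0]*.095; tip[2]=s["tool_pos"][2]-.179
print("tip pred",tip,proj("top",tip),proj("scene",tip), "loop", proj("scene",[*rz(.038),.016]))
W=np.hstack([cv2.resize(im[70:170,240:350],(440,400),interpolation=2),cv2.resize(im2[130:230,265:355],(360,400),interpolation=2)]); cv2.imwrite("pics/c2.png",W)
E
```

```text
[ 0.5670543  -0.03560421  0.2163817 ] 5.775
yaw 85.51 az 0.01 shift cm [-0.07  0.15 -9.33] g0 [ 0.5671 -0.0356  0.0617] tilt [ 0.0003 -0.0001]
tip pred [ 0.66181556 -0.04305196  0.0373817 ] [290.37866302 170.1009087 ] [299.97663047 191.92235626] loop [309.34997637 181.4271032 ]
```

View pics/c2.png

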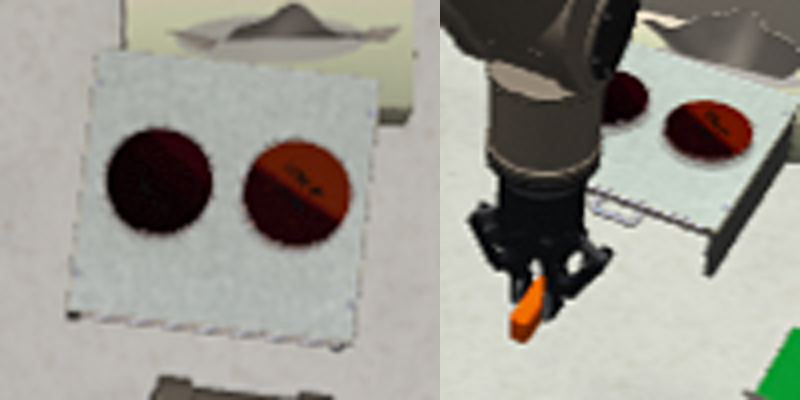

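The right panel shows the pull loop at scene pixel (309.5,183), against a predicted (309.3,181.4). The riser model fits, so I'm going in.

send_rows:
  targets: [1.0, 0, 0.1, 1, 0, 0, 0, 1.0, -3, 0, 0, 0, 0, 0, 1.0, -3, 0, 0, 0, 0, 0, 1.0, -2.8, 0, 0, 0, 0, 0, 1.0, 0, 0, 0, 0, 0, 0]

```text
time: 6.5
tool_pos: [0.656, -0.0413, 0.2054]
eef_rot: [0.001, 0.039, 0.999, -0.0]
contact_force: [-0.5, -0.9, -0.6]
grip_width: 0.225
gripper_force: 68.7
```

```bash
python3 - <<'E'
from h import *
s=env.state(); print(s["tool_pos"],s["contact_force"])
plan([*rz(.038-.095),.186-.1547],85.5)
E
```

```text
[ 0.65601508 -0.04128298  0.20538269] [-0.45482559 -0.88093074 -0.56421912]
yaw 85.54 az 0.04 shift cm [0.05 0.01 1.94] g0 [ 0.6562 -0.0413  0.0507] tilt [ 0.0012 -0.0002]
```

send_rows:
  targets: [1.0, 0, 0, 1, 0, 0, 0, 1.0, 0, 0, 0.9, 0, 0, 0, 1.0, 0, 0, 0, 0, 0, 0]

```text
time: 6.88
tool_pos: [0.6538, -0.0413, 0.1856]
eef_rot: [-0.001, 0.039, 0.999, -0.0]
contact_force: [-0.7, 0.1, -1.3]
grip_width: 0.22
gripper_force: 68.7
```

send_rows:
  targets: [1.0, 1, 0, 0, 0, 0, 0, 1.0, 1, 0, 0, 0, 0, 0, 1.0, 1, 0, 0, 0, 0, 0, 1.0, 1, 0, 0, 0, 0, 0, 1.0, 0, 0, 0, 0, 0, 0]

```text
time: 7.5
tool_pos: [0.6138, -0.0382, 0.1868]
eef_rot: [-0.001, 0.039, 0.999, 0.0]
contact_force: [-0.3, -0.3, -1.2]
grip_width: 0.225
gripper_force: 68.6
```

```bash
python3 - <<'E'
from h import *
s=env.state(); print(s["tool_pos"],s["contact_force"])
plan([*rz(-.167-.095),.186-.1547],85.5)
im2=env.read_camera("scene"); cv2.imwrite("pics/c3.png",cv2.resize(im2[140:230,260:350],(600,600),interpolation=2))
E
```

```text
[ 0.61380293 -0.03822693  0.1867948 ] [-0.34205969 -0.28515236 -1.24235992]
yaw 85.52 az 0.02 shift cm [16.29  0.04  0.08] g0 [ 0.6136 -0.0382  0.0321] tilt [-0.0011  0.0001]
```

View pics/c3.png

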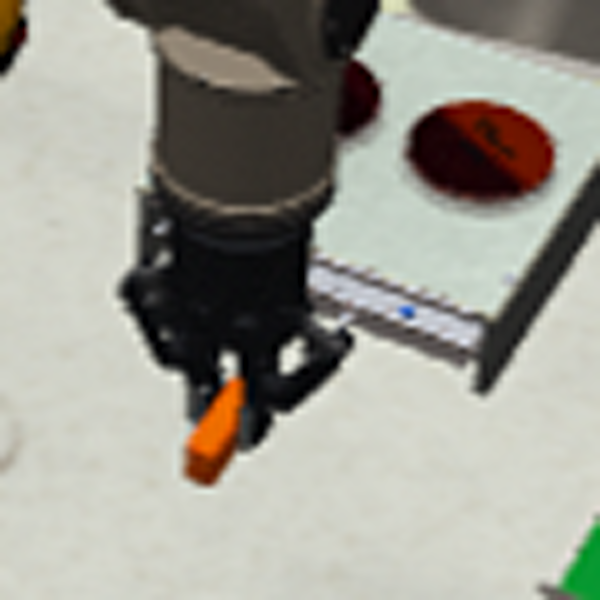

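The tray's front wall and a blue post now show just outside the ledge at crop pixels (400,310), so the hook has caught. I'll pull the rest.

send_rows:
  targets: [1.0, 2, 0, 0, 0, 0, 0, 1.0, 2, 0, 0, 0, 0, 0, 1.0, 2, 0, 0, 0, 0, 0, 1.0, 2, 0, 0, 0, 0, 0, 1.0, 2, 0, 0, 0, 0, 0]

```text
time: 8.18
tool_pos: [0.5154, -0.0301, 0.1871]
eef_rot: [0.001, 0.039, 0.999, 0.0]
contact_force: [5.0, 0.9, -1.3]
grip_width: 0.219
gripper_force: 68.7
```

send_rows:
  targets: [1.0, 2, 0, 0, 0, 0, 0, 1.0, 2, 0, 0, 0, 0, 0, 1.0, 1.5, 0, 0, 0, 0, 0, 1.0, 0.5, 0, 0, 0, 0, 0, 1.0, 0.2, 0, 0, 0, 0, 0]

```text
time: 8.8
tool_pos: [0.4535, -0.0257, 0.1868]
eef_rot: [0.0, 0.039, 0.999, -0.0]
contact_force: [3.4, -1.9, -0.6]
grip_width: 0.221
gripper_force: 68.7
```

```bash
python3 - <<'E'
from h import *
s=env.state(); print(s["tool_pos"],s["contact_force"])
plan([*rz(-.167-.095),.186-.1547],85.5)
im2=env.read_camera("top"); cv2.imwrite("pics/t4.png",im2); cv2.imwrite("pics/c4.png",cv2.resize(im2[120:240,240:350],(550,600),interpolation=2))
for x,y in((.050,.094),(.050,-.094),(.208,.094),(.208,-.094)): print(proj("top",[*rz(x-.2,y),.02]))
print("eye",proj("top",[*rz(.038-.2),.016]))
E
```

```text
[ 0.45349685 -0.02569606  0.18677343] [ 3.4473312  -1.90760462 -0.56718812]
yaw 85.52 az 0.02 shift cm [0.23 0.05 0.08] g0 [ 0.4535 -0.0257  0.0321] tilt [ 0.0002 -0.0001]
[257.0412569  198.60027579]
[316.00214861 204.70089041]
[262.07032884 149.76192593]
[320.45138996 155.73181714]
eye [286.04563631 205.48369936]
```

View pics/c4.png

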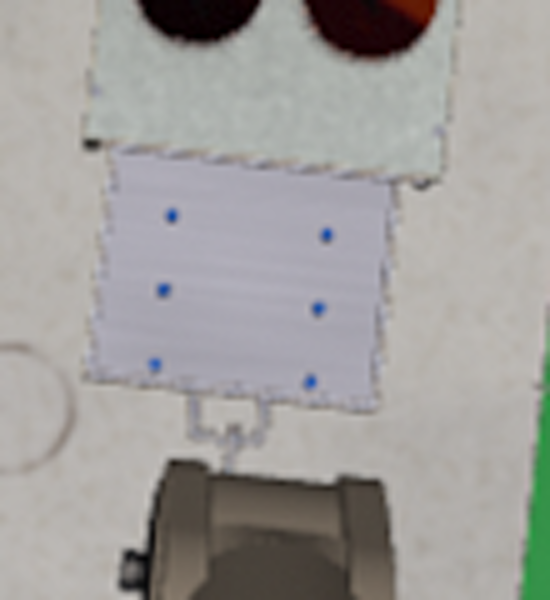

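The tray is nearly out: the posts show clearly, and the hook point sits in the loop at crop pixel (232,435). I'll pull a few more mm and measure the joint from the posts.

send_rows:
  targets: [1.0, 0.3, 0, 0, 0, 0, 0, 1.0, 0.2, 0, 0, 0, 0, 0, 1.0, 0, 0, 0, 0, 0, 0]

```text
time: 9.22
tool_pos: [0.4482, -0.0252, 0.1867]
eef_rot: [-0.0, 0.039, 0.999, -0.0]
contact_force: [2.2, -0.6, -0.4]
grip_width: 0.219
gripper_force: 68.7
```

```bash
cat > posts.py <<'E'
from h import *
from scipy.optimize import least_squares
def posts(pr=True):
    im=env.read_camera("top"); hsv=cv2.cvtColor(im,cv2.COLOR_BGR2HSV).astype(int)
    m=((abs(hsv[...,0]-110)<13)&(hsv[...,1]>80)).astype(np.uint8); m[:140]=0; m[225:]=0; m[:,:255]=0; m[:,:255]=0; m[:,322:]=0
    n,l,st,c=cv2.connectedComponentsWithStats(m)
    W=[]
    for i in range(1,n):
        mm=(l==i); w=hsv[...,1]*mm; ys,xs=np.nonzero(mm); W.append([(xs*w[mm]).sum()/w[mm].sum(),(ys*w[mm]).sum()/w[mm].sum()])
    P=np.array([pw("top",*w,.019) for w in W])[:,:2]
    L=[(x,y) for x in(.0645,.1125,.1605) for y in(.05,-.05)]
    def model(p): c,s=np.cos(p[2]),np.sin(p[2]); return np.array([[p[0]+c*x-s*y,p[1]+s*x+c*y] for x,y in L])
    def res(p): M=model(p); return (M-np.array([P[np.argmin(((P-q)**2).sum(1))] for q in M])).ravel()
    r=least_squares(res,[*rz(-.193),RY]); d=r.x[:2]-RO; e=np.array([np.cos(RY),np.sin(RY)])
    if pr: print(len(P),"joint~",-(d@e),"lat",d@np.array([-e[1],e[0]]),"yaw deg",np.degrees(r.x[2]),"rms",np.sqrt((r.fun**2).mean()))
    return r.x
if __name__=="__main__":
    s=env.state(); print(s["tool_pos"],s["contact_force"],s["time"]); x=posts(); print(x)
    c,q=np.cos(x[2]),np.sin(x[2])
    for X in(.0885,.1365): print("lane",x[0]+c*X,x[1]+q*X)
E
python3 posts.py
```

```text
[ 0.4481725 -0.0252208  0.186679 ] [ 2.22393946 -0.56717377 -0.4491555 ] 9.225
6 joint~ 0.19631269405704926 lat 0.004519813326483298 yaw deg -5.271830235336834 rms 0.00022865739495268
[ 0.51714709 -0.0256916  -0.0920108 ]
lane 0.6052727372486978 -0.03382307384128315
lane 0.6530696968796477 -0.038233362951686126
```

send_rows:
  targets: [1.0, -0.7, 0, 0, 0, 0, 0, 1.0, 0, 0, -2, 0, 0, 0, 1.0, 0, 0, -4, 0, 0, 0, 1.0, 0, 0, -4, 0, 0, 0, 1.0, 0, 0, 0, 0, 0, 0]

```text
time: 9.9
tool_pos: [0.4562, -0.0258, 0.289]
eef_rot: [0.002, 0.039, 0.999, 0.001]
contact_force: [0.4, -0.1, -1.9]
grip_width: 0.216
gripper_force: 68.8
```

```bash
python3 posts.py; python3 -c "
from h import *
plan([.515,.315,.06],114.3)"
```

```text
[ 0.45618698 -0.02576631  0.2890068 ] [ 0.36154645 -0.09026823 -1.91351168] 9.9
6 joint~ 0.1963995896783372 lat 0.004384275503273182 yaw deg -5.2121481259133216 rms 0.00022344966283293952
[ 0.51704983 -0.02581991 -0.09096915]
lane 0.6051838976521251 -0.033859575682942206
lane 0.6529854253262266 -0.03822007473948398
yaw 85.54 az -28.76 shift cm [-19.4   28.61   7.28] g0 [ 0.4559 -0.0255  0.1328] tilt [0.002  0.0006]
```

send_rows:
  targets: [1.0, -1, 4, 0, 0, 0, -9.6, 1.0, 0, 0, 0, 0, 0, -9.6, 1.0, 0, 0, 0, 0, 0, -9.6, 1.0, -2.6, 4, 0, 0, 0, 0, 1.0, -2.8, 4, 0, 0, 0, 0]

```text
time: 10.58
tool_pos: [0.4845, 0.1091, 0.2853]
eef_rot: [-0.001, -0.21, 0.978, -0.0]
contact_force: [0.4, -0.1, -1.1]
grip_width: 0.224
gripper_force: 68.9
```

send_rows:
  targets: [1.0, -2.8, 4, 0, 0, 0, 0, 1.0, -2.8, 4, 0, 0, 0, 0, 1.0, -2.8, 4, 0, 0, 0, 0, 1.0, -2.8, 4, 0, 0, 0, 0, 1.0, 0, 0, 0, 0, 0, 0]

```text
time: 11.2
tool_pos: [0.52, 0.3044, 0.2845]
eef_rot: [-0.001, -0.213, 0.977, 0.0]
contact_force: [-0.1, -0.4, -2.5]
grip_width: 0.22
gripper_force: 68.9
```

```bash
python3 -c "
from h import *
plan([.515,.315,.0303],114.3)"
```

```text
yaw 114.61 az 0.31 shift cm [-0.01  1.16  9.95] g0 [0.5196 0.3044 0.1298] tilt [-0.0025  0.0002]
```

send_rows:
  targets: [1.0, 0, 0.6, 3, 0, 0, 0, 1.0, 0, 0, 3, 0, 0, 0, 1.0, 0, 0, 2.5, 0, 0, 0, 1.0, 0, 0, 1.2, 0, 0, 0, 1.0, 0, 0, 0, 0, 0, 0]

```text
time: 11.82
tool_pos: [0.518, 0.3053, 0.1885]
eef_rot: [-0.001, -0.211, 0.978, -0.0]
contact_force: [-0.8, -0.2, -1.3]
grip_width: 0.218
gripper_force: 68.9
```

send_rows:
  targets: [1.0, 0, 0, 0.2, 0, 0, 0, 1.0, 0, 0, 0.1, 0, 0, 0, 1.0, 0, 0, 0, 0, 0, 0]

```text
time: 12.2
tool_pos: [0.5184, 0.306, 0.1872]
eef_rot: [0.0, -0.211, 0.978, 0.0]
contact_force: [0.1, 0.3, -1.3]
grip_width: 0.219
gripper_force: 68.9
```

send_rows:
  targets: [1.0, 0, 0, 0.2, 0, 0, 0, 1.0, 0, 0, 0.1, 0, 0, 0, 1.0, 0, 0, 0.1, 0, 0, 0, 1.0, 0, 0, 0, 0, 0, 0]

```text
time: 12.7
tool_pos: [0.5183, 0.3059, 0.1826]
eef_rot: [-0.0, -0.211, 0.978, -0.0]
contact_force: [-0.1, -0.2, -0.3]
grip_width: 0.221
gripper_force: 68.9
```

send_rows:
  targets: [1.0, 0, 0, 0.1, 0, 0, 0, 2.6, 0, 0, 0, 0, 0, 0, 3.2, 0, 0, 0, 0, 0, 0, 6, 0, 0, 0, 0, 0, 0, 8.5, 0, 0, 0, 0, 0, 0]

```text
time: 13.32
tool_pos: [0.5183, 0.3059, 0.1817]
eef_rot: [-0.0, -0.211, 0.978, -0.0]
contact_force: [-0.6, 0.3, -0.1]
grip_width: 0.786
gripper_force: 0.0
```

send_rows:
  targets: [8.5, 0, 0, -0.5, 0, 0, 0, 8.5, 0, 0, -3, 0, 0, 0, 8.5, 0, 0, -5, 0, 0, 0, 8.5, 0, 0, -6, 0, 0, 0, 8.5, 0, 0, -5, 0, 0, 0]

```text
time: 13.95
tool_pos: [0.5182, 0.3057, 0.3795]
eef_rot: [0.001, -0.211, 0.978, 0.0]
contact_force: [0.4, 0.3, 0.7]
grip_width: 0.996
gripper_force: 0.0
```

```bash
python3 - <<'E'
from h import *
print(env.state()["time"])
F=[np.array([.5787,-.2325]),np.array([.5436,-.3394])]; m=(F[0]+F[1])/2; d=F[0]-F[1]; print(m,np.linalg.norm(d),np.degrees(np.arctan2(d[1],d[0])))
yf=np.degrees(np.arctan2(d[1],d[0]))-90
plan([*(m-np.array([0.0,0])),.22],yf)
im=env.read_camera("scene"); cv2.imwrite("pics/c5.png",cv2.resize(im[140:260,140:260],(600,600),interpolation=2))
E
```

```text
13.95
[ 0.56115 -0.28595] 0.11251497678087125 71.82270331109703
yaw 114.32 az -47.5 shift cm [ 54.89 -22.53   0.48] g0 [0.5183 0.3058 0.2248] tilt [0.0011 0.0008]
```

View pics/c5.png

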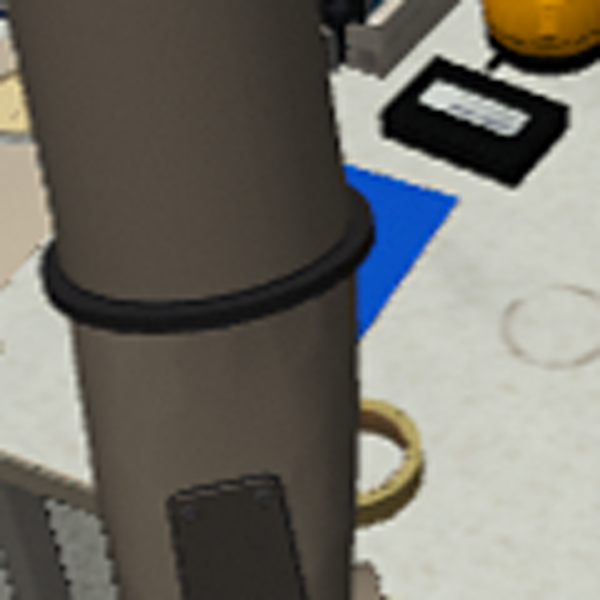

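The arm hides the hook in that view, so I'll check it numerically with the wrist camera. I'll also compute the move to the forceps.

```bash
cat >> h.py <<'E'
def rows(grasp,az,n):
    s=env.state(); R=R_of(s).as_matrix(); g0=s["tool_pos"]+R[:,2]*env.grip_depth; d=(np.array(grasp)-g0)/n
    cy=np.degrees(np.arctan2(R[1,1],R[0,1]))
    for i in range(n):
        a=np.radians(cy-az/n*i); ty=np.array([np.cos(a),np.sin(a),0]); tz=np.array([0,0,-1]); tx=np.cross(ty,tz)
        print(np.round([d@tx*100,d@ty*100,d@tz*100,az/n],1).tolist())
E
python3 - <<'E'
from h import *
c=env.get_calibration("wrist"); im=env.read_camera("wrist"); hsv=cv2.cvtColor(im,cv2.COLOR_BGR2HSV).astype(int)
m=(hsv[...,0]<16)&(hsv[...,1]>170)&(hsv[...,2]>60); m[:100]=0; m[260:]=0; m[:,:200]=0; m[:,320:]=0
b=cv2.boxPoints(cv2.minAreaRect(rect(m))); P=np.array([pw("w",*p,.033,c) for p in b])[:,:2]; print(P.round(4).tolist(),P.mean(0),[np.linalg.norm(P[i]-P[i-1]).round(4) for i in range(4)])
print(env.state()["q"].round(2))
rows([.545,-.27,.22],132,13)
E
```

```text
[[0.4873, 0.2804], [0.4802, 0.2963], [0.5496, 0.3282], [0.5573, 0.3112]] [0.51859986 0.30400111] [np.float64(0.0764), np.float64(0.0175), np.float64(0.0764), np.float64(0.0186)]
[-0.69  0.33  0.06  1.8  -0.02  1.01  1.38]
[1.7, -4.1, 0.1, 10.2]
[0.9, -4.4, 0.1, 10.2]
[0.1, -4.4, 0.1, 10.2]
[-0.7, -4.4, 0.1, 10.2]
[-1.4, -4.2, 0.1, 10.2]
[-2.1, -3.9, 0.1, 10.2]
[-2.8, -3.5, 0.1, 10.2]
[-3.4, -2.9, 0.1, 10.2]
[-3.8, -2.3, 0.1, 10.2]
[-4.2, -1.6, 0.1, 10.2]
[-4.4, -0.8, 0.1, 10.2]
[-4.4, -0.0, 0.1, 10.2]
[-4.4, 0.8, 0.1, 10.2]
```

The hook stands at (0.519, 0.304), well inside the mat. Now to the forceps.

send_rows:
  targets: [8.5, 1.7, -4.1, 0, 0, 0, 10.2, 8.5, 0.9, -4.4, 0, 0, 0, 10.2, 8.5, 0.1, -4.4, 0, 0, 0, 10.2, 8.5, -0.7, -4.4, 0, 0, 0, 10.2, 8.5, -1.4, -4.2, 0, 0, 0, 10.2]

```text
time: 14.68
tool_pos: [0.5271, 0.0824, 0.3767]
eef_rot: [0.0, 0.234, 0.972, 0.0]
contact_force: [0.6, -0.3, 0.2]
grip_width: 0.998
gripper_force: 0.0
```

send_rows:
  targets: [8.5, -2.1, -3.9, 0, 0, 0, 10.2, 8.5, -2.8, -3.5, 0, 0, 0, 10.2, 8.5, -3.4, -2.9, 0, 0, 0, 10.2, 8.5, -3.8, -2.3, 0, 0, 0, 10.2, 8.5, -4.2, -1.6, 0, 0, 0, 10.2]

```text
time: 15.3
tool_pos: [0.5342, -0.1405, 0.3768]
eef_rot: [0.0, 0.629, 0.777, 0.0]
contact_force: [0.0, 0.9, -0.7]
grip_width: 0.993
gripper_force: 0.0
```

send_rows:
  targets: [8.5, -4.4, -0.8, 0, 0, 0, 10.2, 8.5, -4.4, 0, 0, 0, 0, 10.2, 8.5, -4.4, 0.8, 0, 0, 0, 10.2, 8.5, 0, 0, 0, 0, 0, 0, 8.5, 0, 0, 0, 0, 0, 0]

```text
time: 15.92
tool_pos: [0.5394, -0.2721, 0.3764]
eef_rot: [-0.0, 0.81, 0.586, -0.0]
contact_force: [0.9, 0.6, 0.4]
grip_width: 0.996
gripper_force: 0.0
```

```bash
python3 - <<'E'
from h import *
plan([.5611,-.286,.12],-18.2); print(env.state()["time"])
c=env.get_calibration("wrist"); im=env.read_camera("wrist"); cv2.imwrite("pics/w6.png",im); np.save("w6.npy",c,allow_pickle=True)
E
```

```text
yaw -18.21 az -0.01 shift cm [-0.65  2.51 10.17] g0 [ 0.5393 -0.272   0.2217] tilt [-0.0005  0.0004]
15.925
```

View pics/w6.png

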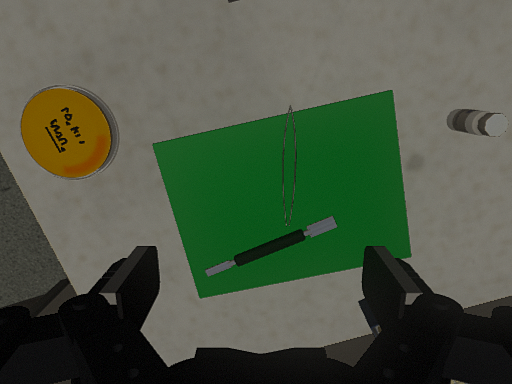

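The wrist view shows the forceps from (290,105) to (287,226). The spatula runs from (206,272) to (336,221), with its black grip from (236,259) to (303,236).

```bash
python3 - <<'E'
from h import *
c=np.load("w6.npy",allow_pickle=True).item(); im=cv2.imread("pics/w6.png"); hsv=cv2.cvtColor(im,cv2.COLOR_BGR2HSV).astype(int)
a,b=pw("w",290,105.5,.0075,c)[:2],pw("w",287,226.5,.0075,c)[:2]; d=a-b; y=np.degrees(np.arctan2(d[1],d[0]))
print("forceps",a,b,(a+b)/2,np.linalg.norm(d),y)
for z in (.012,.003):
    l,r=pw("w",282,165,z,c),pw("w",297,165,z,c); print("w",np.linalg.norm(l-r))
# hull centre of non green within mat near forceps
ng=((hsv[...,1]<150)|(hsv[...,2]<60)|(hsv[...,0]<50)|(hsv[...,0]>75)); ng[:108]=0; ng[228:]=0; ng[:,:275]=0; ng[:,302:]=0
ys,xs=np.nonzero(ng[:215]); k=cv2.minAreaRect(np.c_[xs,ys].astype(np.float32)); print(k)
s0,s1=pw("w",206,272.5,.008,c)[:2],pw("w",336,221,.008,c)[:2]; e=s1-s0; print("spat",(s0+s1)/2,np.linalg.norm(e),np.degrees(np.arctan2(e[1],e[0])))
g0,g1=pw("w",236,259.5,.011,c)[:2],pw("w",303.5,236,.011,c)[:2]; e=g1-g0; print("grip",(g0+g1)/2,np.linalg.norm(e),np.degrees(np.arctan2(e[1],e[0])))
m=(a+b)/2; plan([*m,.02],y+90)
E
```

```text
forceps [ 0.58388007 -0.22830109] [ 0.54495793 -0.34552877] [ 0.564419   -0.28691493] 0.12352029369972915 71.63271066650373
w 0.014773413436199975
w 0.015171694818664839
((288.0, 161.0), (106.0, 26.0), 90.0)
spat [ 0.52028922 -0.36228688] 0.15077578779906745 5.198545042009311
grip [ 0.52031913 -0.36146519] 0.07627975872362092 2.617547764356382
yaw -18.16 az 0.2 shift cm [-0.67  2.85 20.18] g0 [ 0.5395 -0.2715  0.2218] tilt [-0.0003  0.0006]
```

send_rows:
  targets: [4, -0.7, 2.8, 4.5, 0, 0, 0, 4, 0, 0, 5, 0, 0, 0, 4, 0, 0, 5, 0, 0, 0, 4, 0, 0, 3.5, 0, 0, 0, 4, 0, 0, 1, 0, 0, 0]

```text
time: 16.6
tool_pos: [0.5635, -0.2864, 0.1849]
eef_rot: [-0.001, 0.81, 0.587, -0.001]
contact_force: [-0.8, -0.7, 0.1]
grip_width: 0.467
gripper_force: 0.0
```

```bash
python3 - <<'E'
from h import *
plan([.5644,-.2869,.181-.1547],-18.3)
s=env.state();print(s["tool_pos"],s["grip_width"],s["contact_force"])
E
```

```text
yaw -18.16 az 0.14 shift cm [-0.03  0.14  0.39] g0 [ 0.5631 -0.2862  0.0302] tilt [-0.0026  0.0016]
[ 0.56353952 -0.28644206  0.18491316] 0.4674391454615853 [-0.79329335 -0.68439779  0.11092148]
```

send_rows:
  targets: [3, 0, 0.1, 0.4, 0, 0, 0, 2, 0, 0, 0, 0, 0, 0, 1, 0, 0, 0, 0, 0, 0, 0.5, 0, 0, 0, 0, 0, 0, 0.5, 0, 0, 0, 0, 0, 0]
  grip_force: 30

```text
time: 17.23
tool_pos: [0.5652, -0.2883, 0.1839]
eef_rot: [0.001, 0.81, 0.586, 0.001]
contact_force: [-0.5, 1.6, 8.5]
grip_width: 0.123
gripper_force: 30.2
```

send_rows:
  targets: [0.5, 0, 0, 0, 0, 0, 0, 0.5, 0, 0, -1, 0, 0, 0, 0.5, 0, 0, -4, 0, 0, 0, 0.5, 0, 0, -5, 0, 0, 0, 0.5, 0, 0, 0, 0, 0, 0]

```text
time: 17.85
tool_pos: [0.5654, -0.2891, 0.2871]
eef_rot: [0.002, 0.811, 0.586, 0.002]
contact_force: [-0.3, -0.7, -0.7]
grip_width: 0.123
gripper_force: 29.2
```

```bash
python3 - <<'E'
from h import *
s=env.state();print(s["tool_pos"],s["grip_width"],s["gripper_force"],s["contact_force"])
L=[.6052,-.0339]
plan([*L,.13],-5.2); rows([*L,.13],-13,5)
E
```

```text
[ 0.56544194 -0.28906026  0.28706859] 0.1227266398469552 29.1888780874433 [-0.25510799 -0.74459492 -0.68870268]
yaw -18.29 az -13.09 shift cm [25.79  1.56  0.24] g0 [ 0.5663 -0.2893  0.1324] tilt [ 0.0056 -0.0018]
[5.1, -0.9, 0.0, -2.6]
[5.1, -0.6, 0.0, -2.6]
[5.2, -0.4, 0.0, -2.6]
[5.2, -0.2, 0.0, -2.6]
[5.2, 0.1, 0.0, -2.6]
```

send_rows:
  targets: [0.5, 5.1, -0.9, 0, 0, 0, -2.6, 0.5, 5.1, -0.6, 0, 0, 0, -2.6, 0.5, 5.2, -0.4, 0, 0, 0, -2.6, 0.5, 5.2, -0.2, 0, 0, 0, -2.6, 0.5, 5.2, 0.1, 0, 0, 0, -2.6]

```text
time: 18.48
tool_pos: [0.6035, -0.0301, 0.2829]
eef_rot: [-0.0, 0.738, 0.674, -0.0]
contact_force: [-0.1, -1.2, 0.2]
grip_width: 0.12
gripper_force: 29.2
```

send_rows:
  targets: [0.5, 0, 0, 2, 0, 0, 0, 0.5, 0, 0, 1, 0, 0, 0, 0.5, 0, 0, 0, 0, 0, 0, 0.5, 0, 0, 0, 0, 0, 0]

```text
time: 18.98
tool_pos: [0.6037, -0.033, 0.2531]
eef_rot: [0.0, 0.74, 0.673, -0.0]
contact_force: [0.1, -0.6, 0.2]
grip_width: 0.123
gripper_force: 29.2
```

```bash
python3 - <<'E'
from h import *
s=env.state();print(s["tool_pos"],s["grip_width"],s["time"])
plan([.6052,-.0339,.205-.1547],-5.2)
c=env.get_calibration("wrist"); cv2.imwrite("pics/w7.png",env.read_camera("wrist"))
E
```

```text
[ 0.60367582 -0.03302802  0.25307697] 0.12299239475876701 18.975
yaw -5.38 az -0.18 shift cm [-0.07  0.16  4.81] g0 [ 0.6037 -0.0331  0.0984] tilt [ 0.0002 -0.0003]
```

View pics/w7.png

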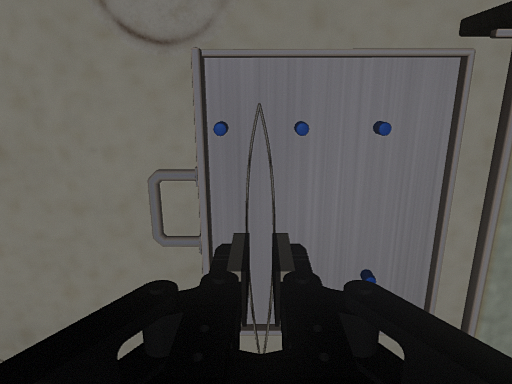

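The forceps are held straight in the gripper and sit midway between the post rows, at column 260 with posts at 220 and 301. I'll lower them now.

send_rows:
  targets: [0.5, 0, 0.15, 3, 0, 0, 0, 0.5, 0, 0, 2, 0, 0, 0, 0.5, 0, 0, 0.8, 0, 0, 0, 0.5, 0, 0, 0.3, 0, 0, 0, 0.5, 0, 0, 0, 0, 0, 0]

```text
time: 19.65
tool_pos: [0.6053, -0.0321, 0.1921]
eef_rot: [0.0, 0.739, 0.674, 0.0]
contact_force: [0.7, 0.2, 0.1]
grip_width: 0.12
gripper_force: 29.2
```

send_rows:
  targets: [0.5, 0, 0, 0.1, 0, 0, 0, 0.5, 0, 0, 0.1, 0, 0, 0, 0.5, 0, 0, 0, 0, 0, 0]

```text
time: 20.02
tool_pos: [0.6053, -0.0319, 0.19]
eef_rot: [0.0, 0.739, 0.674, 0.0]
contact_force: [-0.2, 0.1, 3.5]
grip_width: 0.117
gripper_force: 30.2
```

Contact at 3.5 N. I'll open a little and lift.

send_rows:
  targets: [1.6, 0, 0, 0, 0, 0, 0, 2, 0, 0, 0, 0, 0, 0, 2.4, 0, 0, 0, 0, 0, 0, 2.4, 0, 0, -0.5, 0, 0, 0, 2.4, 0, 0, -1, 0, 0, 0]

```text
time: 20.65
tool_pos: [0.605, -0.032, 0.205]
eef_rot: [-0.0, 0.739, 0.674, -0.0]
contact_force: [0.5, -0.2, -0.6]
grip_width: 0.279
gripper_force: 0.0
```

send_rows:
  targets: [2.4, 0, 0, -5, 0, 0, 0, 2.4, 0, 0, -5, 0, 0, 0, 2.4, 0, 0, -6, 0, 0, 0, 2.4, 0, 0, 0, 0, 0, 0]

```text
time: 21.15
tool_pos: [0.6061, -0.0326, 0.3699]
eef_rot: [0.002, 0.739, 0.674, 0.003]
contact_force: [-1.2, -0.3, -1.2]
grip_width: 0.281
gripper_force: 0.0
```

```bash
python3 - <<'E'
from h import *
s=env.state();print(s["tool_pos"],s["grip_width"],s["time"],s["q"].round(2))
c=env.get_calibration("wrist"); cv2.imwrite("pics/w8.png",env.read_camera("wrist")); np.save("w8.npy",c,allow_pickle=True)
rows([.5203,-.3619,.20],-100,10)
E
```

```text
[ 0.6060624  -0.03257589  0.36989756] 0.28059242452071886 21.15 [-0.54  0.4   0.64  1.83 -0.28  0.99  0.12]
[-3.4, -0.6, 0.1, -10.0]
[-3.2, -1.1, 0.1, -10.0]
[-3.0, -1.7, 0.1, -10.0]
[-2.6, -2.2, 0.1, -10.0]
[-2.2, -2.6, 0.1, -10.0]
[-1.7, -2.9, 0.1, -10.0]
[-1.2, -3.2, 0.1, -10.0]
[-0.6, -3.4, 0.1, -10.0]
[-0.0, -3.4, 0.1, -10.0]
[0.6, -3.4, 0.1, -10.0]
```

View pics/w8.png

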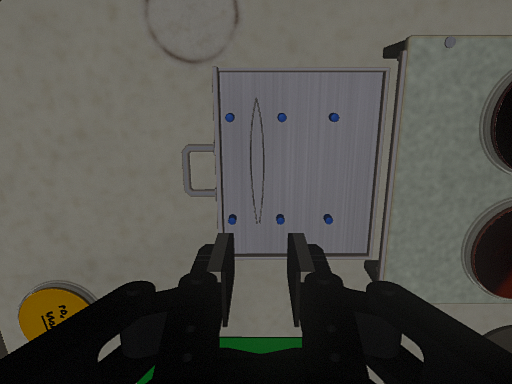

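The forceps lie in the front lane, at column 257 between post rows 230 and 282 and centred at row 160 against 168. I've now viewed 11 pictures, one over the limit of 10, so I'll view no more and check numerically from here. Next is the spatula.

```bash
python3 - <<'E'
from h import *
plan([.5203,-.3619,.20],-84.8)
rows([.5203,-.3619,.17],79.6,8)
E
```

```text
yaw -5.27 az 79.53 shift cm [-11.53  32.09   1.27] g0 [ 0.6061 -0.0319  0.2127] tilt [0.0041 0.0011]
[-4.2, -0.7, 0.5, 10.0]
[-4.3, 0.0, 0.5, 10.0]
[-4.2, 0.8, 0.5, 10.0]
[-4.0, 1.5, 0.5, 10.0]
[-3.7, 2.2, 0.5, 10.0]
[-3.2, 2.8, 0.5, 10.0]
[-2.7, 3.3, 0.5, 10.0]
[-2.1, 3.7, 0.5, 10.0]
```

send_rows:
  targets: [4, -4.2, -0.7, 0, 0, 0, 10, 4, -4.3, 0, 0, 0, 0, 10, 4, -4.2, 0.8, 0, 0, 0, 10, 4, -4, 1.5, 0, 0, 0, 10, 4, -3.7, 2.2, 0, 0, 0, 10]

```text
time: 21.82
tool_pos: [0.5499, -0.24, 0.3642]
eef_rot: [-0.0, 0.955, 0.296, -0.0]
contact_force: [0.6, -0.5, -0.8]
grip_width: 0.462
gripper_force: 0.0
```

send_rows:
  targets: [4, -3.2, 2.8, 1, 0, 0, 10, 4, -2.7, 3.3, 1, 0, 0, 10, 4, -2.1, 3.7, 1, 0, 0, 9.6, 4, 0, 0, 0, 0, 0, 0, 4, 0, 0, 0, 0, 0, 0]

```text
time: 22.45
tool_pos: [0.5186, -0.3623, 0.3341]
eef_rot: [-0.0, 0.999, 0.045, -0.001]
contact_force: [0.3, -0.2, 1.2]
grip_width: 0.466
gripper_force: 0.0
```

```bash
python3 - <<'E'
from h import *
c=env.get_calibration("wrist"); im=env.read_camera("wrist"); cv2.imwrite("pics/w9.png",im)
hsv=cv2.cvtColor(im,cv2.COLOR_BGR2HSV).astype(int)
print(proj("w",[.5203,-.3619,.012],c))
u,v=proj("w",[.5203,-.3619,.012],c).astype(int)
m=(hsv[...,2]<70); w=np.zeros_like(m); w[max(0,v-75):v+75,max(0,u-25):u+25]=1; m&=w
k=rect(m); r=cv2.minAreaRect(k); print(r); b=cv2.boxPoints(r); P=np.array([pw("w",*p,.012,c) for p in b])[:,:2]
print(P.round(4).tolist(),P.mean(0),[np.linalg.norm(P[i]-P[i-1]).round(4) for i in range(4)])
i=np.argmax([np.linalg.norm(P[i]-P[i-1]) for i in range(2)]); d=P[i]-P[i-1]; y=(np.degrees(np.arctan2(d[1],d[0]))+90)%180-90; print(y)
plan([*P.mean(0),.184-.1547],y-90)
E
```

```text
[258.32670705 172.80663097]
((258.0, 173.5), (14.0, 95.0), 0.0)
[[0.4754, -0.3592], [0.5596, -0.3523], [0.5606, -0.3639], [0.4765, -0.3718]] [ 0.51802823 -0.36181566] [np.float64(0.0126), np.float64(0.0845), np.float64(0.0117), np.float64(0.0845)]
4.698814534823995
yaw -84.78 az 0.52 shift cm [-0.08 -0.   15.03] g0 [ 0.5189 -0.3618  0.1796] tilt [-0.0006  0.0007]
```

send_rows:
  targets: [4, 0, 0, 5, 0, 0, 0.3, 4, 0, 0, 5, 0, 0, 0, 4, 0, 0, 3, 0, 0, 0, 4, 0, 0, 1.8, 0, 0, 0, 3, 0, 0, 0.2, 0, 0, 0]

```text
time: 23.12
tool_pos: [0.5189, -0.3621, 0.1843]
eef_rot: [-0.0, 0.999, 0.043, -0.0]
contact_force: [0.1, -0.1, 0.3]
grip_width: 0.351
gripper_force: 0.0
```

send_rows:
  targets: [2, 0, 0, 0, 0, 0, 0, 1, 0, 0, 0, 0, 0, 0, 0.5, 0, 0, 0, 0, 0, 0, 0.5, 0, 0, 0, 0, 0, 0, 0.5, 0, 0, 0, 0, 0, 0]

```text
time: 23.75
tool_pos: [0.519, -0.3628, 0.1859]
eef_rot: [0.0, 0.999, 0.042, 0.001]
contact_force: [0.3, 1.2, 7.5]
grip_width: 0.114
gripper_force: 29.6
```

send_rows:
  targets: [0.5, 0, 0, -1, 0, 0, 0, 0.5, 0, 0, -4, 0, 0, 0, 0.5, 0, 0, -5, 0, 0, 0, 0.5, 0, 0, 0, 0, 0, 0]

```text
time: 24.25
tool_pos: [0.5192, -0.3635, 0.2889]
eef_rot: [0.001, 0.999, 0.042, 0.002]
contact_force: [-1.1, 0.2, -1.4]
grip_width: 0.105
gripper_force: 29.3
```

```bash
python3 - <<'E'
from h import *
s=env.state();print(s["tool_pos"],s["grip_width"],s["gripper_force"],s["contact_force"])
L=[.6530,-.0382]
plan([*L,.13],-5.2); rows([*L,.13],-79.6,8)
E
python3 posts.py
```

```text
[ 0.51915476 -0.36354354  0.28888074] 0.10500646124740859 29.273266196250916 [-1.13410827  0.21580479 -1.38395561]
yaw -85.19 az -79.99 shift cm [33.64 10.3   0.42] g0 [ 0.5199 -0.3639  0.1342] tilt [ 0.005  -0.0025]
[2.0, -3.9, 0.1, -10.0]
[2.6, -3.5, 0.1, -10.0]
[3.2, -3.0, 0.1, -10.0]
[3.7, -2.4, 0.1, -10.0]
[4.0, -1.7, 0.1, -10.0]
[4.3, -1.0, 0.1, -10.0]
[4.4, -0.3, 0.1, -10.0]
[4.4, 0.5, 0.1, -10.0]
[ 0.51915476 -0.36354354  0.28888074] [-1.13410827  0.21580479 -1.38395561] 24.25
6 joint~ 0.1963137959090919 lat 0.004510350151759478 yaw deg -5.267571552628192 rms 0.00022585934655865977
[ 0.51714525 -0.02570095 -0.09193647]
lane 0.605271500473961 -0.03382587116544583
lane 0.6530687877810035 -0.03823260760957804
```

send_rows:
  targets: [0.5, 2, -3.9, 0, 0, 0, -10, 0.5, 2.6, -3.5, 0, 0, 0, -10, 0.5, 3.2, -3, 0, 0, 0, -10, 0.5, 3.7, -2.4, 0, 0, 0, -10, 0.5, 4, -1.7, 0, 0, 0, -10]

```text
time: 24.92
tool_pos: [0.6011, -0.1581, 0.2841]
eef_rot: [-0.0, 0.886, 0.463, -0.0]
contact_force: [0.2, -1.1, -1.5]
grip_width: 0.102
gripper_force: 29.3
```

send_rows:
  targets: [0.5, 4.3, -1, 0, 0, 0, -10, 0.5, 4.4, -0.3, 0, 0, 0, -10, 0.5, 4.4, 0.5, 0, 0, 0, -10, 0.5, 0, 0, 0, 0, 0, 0, 0.5, 0, 0, 0, 0, 0, 0]

```text
time: 25.55
tool_pos: [0.6495, -0.0371, 0.2841]
eef_rot: [-0.0, 0.739, 0.674, -0.001]
contact_force: [-0.6, -0.8, -1.3]
grip_width: 0.103
gripper_force: 29.3
```

```bash
python3 - <<'E'
from h import *
plan([.6531,-.0382,.195-.1547],-5.2)
E
```

```text
yaw -5.25 az -0.05 shift cm [-0.07  0.39  8.91] g0 [ 0.6493 -0.0372  0.1294] tilt [-0.0013 -0.0005]
```

send_rows:
  targets: [0.5, 0, 0.35, 3, 0, 0, 0, 0.5, 0, 0, 3, 0, 0, 0, 0.5, 0, 0, 2, 0, 0, 0, 0.5, 0, 0, 0.8, 0, 0, 0, 0.5, 0, 0, 0, 0, 0, 0]

```text
time: 26.18
tool_pos: [0.6534, -0.0374, 0.1967]
eef_rot: [-0.0, 0.739, 0.674, -0.0]
contact_force: [0.0, -0.0, 0.1]
grip_width: 0.101
gripper_force: 29.3
```

send_rows:
  targets: [0.5, 0, 0, 0.2, 0, 0, 0, 0.5, 0, 0, 0.1, 0, 0, 0, 0.5, 0, 0, 0, 0, 0, 0]

```text
time: 26.55
tool_pos: [0.6535, -0.0369, 0.194]
eef_rot: [0.0, 0.738, 0.674, 0.0]
contact_force: [0.8, 0.1, 0.7]
grip_width: 0.104
gripper_force: 29.3
```

send_rows:
  targets: [0.5, 0, 0, 0.1, 0, 0, 0, 0.5, 0, 0, 0.1, 0, 0, 0, 0.5, 0, 0, 0, 0, 0, 0]

```text
time: 26.92
tool_pos: [0.6535, -0.037, 0.192]
eef_rot: [-0.0, 0.738, 0.674, 0.0]
contact_force: [-1.0, 1.0, 4.8]
grip_width: 0.104
gripper_force: 31.8
```

Contact at 4.8 N. Releasing and lifting.

send_rows:
  targets: [1.6, 0, 0, 0, 0, 0, 0, 2, 0, 0, 0, 0, 0, 0, 2.4, 0, 0, 0, 0, 0, 0, 2.4, 0, 0, -0.5, 0, 0, 0, 2.4, 0, 0, -1, 0, 0, 0]

```text
time: 27.55
tool_pos: [0.6533, -0.037, 0.207]
eef_rot: [-0.0, 0.738, 0.674, -0.0]
contact_force: [-0.6, -0.2, -0.5]
grip_width: 0.282
gripper_force: 0.0
```

send_rows:
  targets: [2.4, 0, 0, -5, 0, 0, 0, 2.4, 0, 0, -6, 0, 0, 0, 2.4, 0, 0, -5, 0, 0, 0, 2.4, 0, 0, 0, 0, 0, 0]

```text
time: 28.05
tool_pos: [0.6541, -0.0376, 0.3717]
eef_rot: [0.002, 0.738, 0.674, 0.003]
contact_force: [-0.4, -0.1, -0.6]
grip_width: 0.282
gripper_force: 0.0
```

```bash
python3 - <<'E'
from h import *
s=env.state(); print(s["tool_pos"],s["time"])
c=env.get_calibration("wrist"); im=env.read_camera("wrist"); cv2.imwrite("pics/w10.png",im)
x0=np.array([.51710,-.02575]); yw=-.0915; Ri=np.array([[np.cos(yw),np.sin(yw)],[-np.sin(yw),np.cos(yw)]])
# rectify the tray floor (z=.014): 2 px/mm; axes = lane_front frame
Lf=np.array([.6052,-.0339]); xs=np.arange(-40,90,.5); ys=np.arange(-90,90,.5)
uv=np.array([[proj("w",[*(Lf+Ri.T@np.array([a,b])/1),.014],c) for b in ys/1000] for a in xs/1000],np.float32)
r=cv2.remap(im,uv[...,0],uv[...,1],1); g=r.max(2).astype(int)
for nm,a0,a1,th in(("spat",30,66,70),):
    m=(g<th); i0=int((a0+40)*2); i1=int((a1+40)*2); q=np.zeros_like(m); q[i0:i1,80:280]=m[i0:i1,80:280]
    k=rect(q); mr=cv2.minAreaRect(k); bx=cv2.boxPoints(mr)
    print(nm,"x mm",mr[0][1]/2-40,"y mm",mr[0][0]/2-90,"size mm",np.array(mr[1])/2,"ang",mr[2])
gr=cv2.GaussianBlur(g,(3,3),0) if 0 else g
m=(g<110); q=np.zeros_like(m); q[int(26*2):int(56*2),40:330]=m[52:112,40:330]; ii,jj=np.nonzero(q); print("forceps x",ii.mean()/2-40,"range",ii.min()/2-40,ii.max()/2-40,"y range",jj.min()/2-90,jj.max()/2-90,len(ii))
E
python3 posts.py
```

```text
[ 0.65414822 -0.03760226  0.37171857] 28.05
spat x mm 48.5 y mm -0.5 size mm [12. 81.] ang 90.0
forceps x -1.136478237791934 range -14.0 15.5 y range -70.0 74.5 7536
[ 0.65360635 -0.03716844  0.36930256] [ 0.14224526 -0.40812428 -0.75840803] 28.1
2 joint~ 0.17927590215748793 lat 0.05506664439956296 yaw deg -5.772669669363373 rms 0.0388515906146247
[ 0.53809722  0.02336272 -0.10075209]
lane 0.6261484235364179 0.014461234963044361
lane 0.6739050059328955 0.009633312241163228
```

```bash
python3 - <<'E'
from h import *
c=env.get_calibration("wrist"); im=env.read_camera("wrist")
yw=-.0915; Rm=np.array([[np.cos(yw),-np.sin(yw)],[np.sin(yw),np.cos(yw)]]); Lf=np.array([.6052,-.0339]); xs=np.arange(-40,90,.5); ys=np.arange(-90,90,.5)
def rec(z):
    uv=np.array([[proj("w",[*(Lf+Rm@np.array([a,b])),z],c) for b in ys/1000] for a in xs/1000],np.float32); return cv2.remap(im,uv[...,0],uv[...,1],1)
h=cv2.cvtColor(rec(.02),cv2.COLOR_BGR2HSV).astype(int); m=((abs(h[...,0]-112)<12)&(h[...,1]>130)).astype(np.uint8)
n,l,st,ce=cv2.connectedComponentsWithStats(m)
print("posts",[(ce[i][1]/2-40,ce[i][0]/2-90) for i in range(1,n) if st[i,4]>60])
g=rec(.013).max(2); bh=cv2.morphologyEx(g,cv2.MORPH_BLACKHAT,np.ones((13,13),np.uint8)).astype(int)
q=bh[40:120]; 
for j in range(20,340,20):
    col=q[:,j:j+20].mean(1); t=np.nonzero(col>12)[0]; print(j/2-85,np.round(t/2-20,1).tolist()[:1],np.round(t/2-20,1).tolist()[-1:],end=";")
E
```

```text
posts [(np.float64(-24.71), np.float64(-51.0)), (np.float64(-24.683431952662723), np.float64(47.87573964497042)), (np.float64(22.97417840375587), np.float64(-50.84272300469483)), (np.float64(23.090643274853804), np.float64(47.93567251461988)), (np.float64(70.42165898617512), np.float64(-50.96082949308756)), (np.float64(70.73809523809524), np.float64(47.88690476190476))]
-75.0 [16.5] [19.5];-65.0 [] [];-55.0 [-2.0] [19.5];-45.0 [-3.5] [4.5];-35.0 [-5.0] [5.5];-25.0 [-6.0] [6.0];-15.0 [-6.5] [7.0];-5.0 [-7.5] [7.5];5.0 [-7.5] [7.5];15.0 [-7.5] [7.0];25.0 [-7.5] [6.5];35.0 [-6.5] [6.0];45.0 [-5.5] [19.0];55.0 [-4.0] [3.5];65.0 [-2.0] [1.0];75.0 [] [];
```

The wrist check puts the posts within about 2 mm of where they were and the forceps at (0, +5) mm in the front lane. The spatula is at (48.5, −0.5) mm from the front lane's centre, which is the rear lane. Handing in.

```bash
python3 -c "
from bench import env
print(env.finish_job())"
```

```text
the job is handed in; nothing more can be done
None
```

I handed the job in at about 28 s: by my measurements the tray is drawn out (joint about 0.196 m), the hook stands on its blue mat, and the forceps and spatula lie centred in the front and rear lanes; no verdict came back, and I viewed 11 pictures, one over the limit of 10.

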